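# Sweep the loose vertebrae into the tray's collecting bay

### The job

Sweep the three loose vertebrae across the dissecting tray with the fingertips until all of them lie well inside the U-shaped steel collecting bay, through its open mouth. Push them along the tray floor only: do not pick any of them up or pass it over the fence. Leave the jar, the glass dish and the spatula where they are.

Things in the scene. Friction and masses are not known exactly. Their poses are not given: they have to be found in the camera images.
- tray: shallow white enamel dissecting tray with a black rim, fixed to the table; inside 290 mm (its x) by 420 mm (its y), walls 4 mm thick. Floor top 8 mm above the table, rim top 30 mm above the table. Origin: centre of its underside, on the table. x points to the far wall, y along the long side to the left; it stands turned up to 0.2 rad
- bay: fixed floorless U-shaped steel fence on the tray floor at the far side (left, middle or right), 22 mm high, 3 mm thick, axes as the tray's. Origin: at floor level, 70 mm beyond the tray's middle along tray x, on the bay's centre line. Inner faces: back x = +63 mm, sides y = -60 and +60 mm. Mouth at x = -46 mm, opening to -x, its two short lips flaring out to x = -61 mm, y = -72 and +72 mm
- vertebra1_mid (a point): one of three alike loose tan vertebrae (about 25 g) lying flat on the tray floor: a drum 23 mm across, 16 mm tall, with three stubby spines level at mid-height, reaching 23 mm from its axis. This point: middle of the drum, 8 mm above the tray floor. Slides and turns when pushed, does not roll. Starts in the tray's near half, any way round, at least 70 mm from the near wall, 50 mm before the lips and 50 mm from the end walls
- vertebra2_mid (a point): one of three alike loose tan vertebrae (about 25 g) lying flat on the tray floor: a drum 23 mm across, 16 mm tall, with three stubby spines level at mid-height, reaching 23 mm from its axis. This point: middle of the drum, 8 mm above the tray floor. Slides and turns when pushed, does not roll. Starts in the tray's near half, any way round, at least 70 mm from the near wall, 50 mm before the lips and 50 mm from the end walls
- vertebra3_mid (a point): one of three alike loose tan vertebrae (about 25 g) lying flat on the tray floor: a drum 23 mm across, 16 mm tall, with three stubby spines level at mid-height, reaching 23 mm from its axis. This point: middle of the drum, 8 mm above the tray floor. Slides and turns when pushed, does not roll. Starts in the tray's near half, any way round, at least 70 mm from the near wall, 50 mm before the lips and 50 mm from the end walls
- jar: bystander: squat round amber glass jar with a black lid, 56 mm diameter, 50 mm tall, standing loose on the tray floor beside the bay; origin: centre of its underside. Must not be shifted
- dish: bystander: low open round glass dish, 72 mm diameter, 18 mm tall, standing loose on the tray floor beside the bay; origin: centre of its underside. Must not be shifted
- spatula: bystander: hand spatula about 170 mm long lying along its x on the table, left of the tray; origin: the middle of its underside. Must not be shifted
Mind the look-alikes: they are no part of the job. What is shaped like the part that bears vertebra3_mid but red or yellow is not meant.

How it is judged:
At the end, for the whole second after the job is handed in: the middle of each of the three vertebrae is between the bay's side fences and at least 14 mm past the mouth, lying at rest on the tray floor (middle less than 32 mm above the table); jar, dish and spatula are within 15 mm of where they stood (x of vertebra1_mid in the frame of bay between -0.032 and 0.066 m and y of vertebra1_mid in the frame of bay between -0.06 and 0.06 m and height (world z) of each of vertebra1_mid, vertebra2_mid, vertebra3_mid below 0.032 m and linear speed of each of vertebra1, vertebra2, vertebra3 below 0.02 m/s and x of vertebra2_mid in the frame of bay between -0.032 and 0.066 m and y of vertebra2_mid in the frame of bay between -0.06 and 0.06 m and x of vertebra3_mid in the frame of bay between -0.032 and 0.066 m and y of vertebra3_mid in the frame of bay between -0.06 and 0.06 m and distance of each of jar, dish, spatula from where it was at the start of the episode below 0.015 m); the robot touches nothing.
It fails at once if a vertebra is lifted off the tray floor (its middle over 37 mm above the table) (height (world z) of any of vertebra1_mid, vertebra2_mid, vertebra3_mid above 0.037 m).
It fails at once if the jar, the dish or the spatula is shifted by more than 15 mm, or the jar is tipped (distance of any of jar, dish, spatula from where it was at the start of the episode above 0.015 m or angle between jar's own z axis and vertical above 0.35 rad).
It also fails if it takes over 72 s, if anything falls off the work surface, if the arm or the gripper's body presses on something with over 40 N, if the wrist force passes 120 N, or if a joint passes its speed limit or range.

### The arm

A 6-joint arm with a two-finger parallel gripper is mounted at the origin on the work surface. World frame = base frame: x ahead of the robot, y to its left, z up, the work surface at z = 0. Lengths are in m, angles in rad, forces in N, time in s.
With the tool pointing down it reaches from about 0.375 to 0.975 m from the base axis. Payload 3.8 kg.
Tool frame: the origin (TCP) lies on the mounting face of the last link; the fingertips stand ahead of it and the grasp point (between the pads) lies 147 mm ahead of it (bot.finger_overhang is the x of the fingertips in the tool frame, in m); x points along the fingers, z is the direction in which the jaws open and shut, and the axes are right-handed (so a half turn about x gives the same grasp; the last joint's range is limited). The gripper opens to 88 mm and grips with 3 to 60 N. Pads are 18 mm wide; open, the fingers measure 123 mm over their backs; the gripper's body (75 mm by 187 mm) begins 45 mm behind the grasp point.
Start: joints at [-1.272, 0.264, 1.604, -0, 1.274, -0.037], TCP at [0.222, -0.637, 0.405] pointing down, gripper open.
Joint ranges: [-2.63, 2.63], [-0.94, 2.18], [0.31, 2.57], [-1.31, 4.45], [0, 2.66], [-2.55, 2.55]. Speed limits (rad/s): [2.57, 2.57, 3.14, 3.14, 3.14, 3.14].

### API

Orientations are given as a 3x3 rotation matrix whose columns are the frame's x, y, z axes.
In Python, from bench import state, snapshot, calibration, bot gives the robot as it stands. The module is installed in compiled form; this text tells all that it offers.
- The arm moves only by the shell command python3 -m creep 'ROWS'. ROWS is JSON, a list of rows, each a list of 7 numbers: the turn, a rotation vector about the tool's x, y, z in rad, then the shift along the tool's x, y, z in mm, then the closure, from 0 (fully open) to 1 (shut). In form: [[wx, wy, wz, tx, ty, tz, fingers], ...]. A call has 1 to 12 rows; each row is the pose to reach, as a shift and turn from the pose measured when the call began, along the tool's axes at that moment; what a row does not reach only later rows make up. A row lasts 1/10 s, in which the tool goes at most 50 mm and 8.59 degrees, less where a joint would pass 70% of its speed; a pose out of reach is approached as far as the arm can. A call with a gripper value outside its range is refused whole. The fingers move at their own pace and stop on an object; the grip force is fixed at half the most. Time passes only in rows, so rows that repeat a pose let the fingers close. It gives the time, the measured TCP pose, the force and the opening at its end, in the units of the state.
- state(): the state, without advancing time (a new reading comes with each control period).
- snapshot(name): name is "scene" or "top" or "wrist"; returns the picture (420x560x3 uint8, blue, green, red); there is no depth.
- calibration(name): a dict with "camera_matrix" (3x3 intrinsics, pixels), "R" (3x3) and "t" (3): a world point X has camera coordinates R X + t. Camera axes: x right, y down, z forward; pixel columns grow to the right and rows downward; lengths in m; the calibration is good to about 2 mm. A picture is of the moment at which its call begins: read the wrist's pose just before it. calibration takes no time and is no camera call; for the wrist camera it gives the pose at the moment of the call.
- bot.hand_in(): hands the job in, once; it reports no verdict.
The state is a dict: "clock": time; "q": joint angles; "joint_vel": joint speeds; "tau": joint torques, N m; "tcp_pos": TCP position; "ee_rot": TCP orientation; "contact_force": force on the tool from outside, world axes, zero at the start; "ft_torque": the same for the moment, N m; "finger_gap": finger opening in m.
Only numpy, scipy, OpenCV 4.12 (cv2) and the standard library are available. Lean on these libraries where they do the work, as an engineer would, in place of code of your own. Each camera call takes 0.05 s, during which the arm holds its last target. There are 200 camera calls.

## Working session

There is one attempt and no reset: what is moved stays moved. The work goes in short steps, Python scripts to look and compute and a shell command to move; the robot and the scene stay as the last step left them, time stands still between calls to the robot, and variables do not carry over. Pictures are saved under pics/ and viewed, on a budget of 10 in all, crops included, one or two more only if the job needs it, and the job is handed in when it is done.

```bash
mkdir -p pics; python3 - <<'E'
from bench import *
import cv2
print(state()); print(bot.finger_overhang)
for n in("top","scene"):
    im=snapshot(n); cv2.imwrite(f"pics/{n}0.png",im); c=calibration(n); print(n,c)
E
```

```text
{'clock': 0.0, 'q': array([-1.27191219e+00,  2.64734514e-01,  1.60536683e+00, -1.37437299e-05,
        1.27371148e+00, -3.69153614e-02]), 'joint_vel': array([ 0.00145352, -0.00241629,  0.00152273,  0.00043055,  0.00074768,
        0.00082499]), 'tau': array([-1.92624893e-04, -5.02118790e+01, -3.56876922e+01,  7.28619075e-02,
        2.93393922e-02, -1.96234132e-04]), 'tcp_pos': array([ 0.2223131 , -0.63697312,  0.40340404]), 'ee_rot': array([[-6.66296522e-04,  9.44145849e-01,  3.29527194e-01],
       [ 2.11786911e-03,  3.29527860e-01, -9.44143476e-01],
       [-9.99997535e-01,  6.88159501e-05, -2.21914060e-03]]), 'contact_force': array([-0.37952454, -0.36294318, -0.35602187]), 'ft_torque': array([-0.00861401,  0.00435547, -0.00958553]), 'finger_gap': 0.0881871542310932}
0.166
top {'camera_matrix': array([[509.72464592,   0.        , 273.02508723],
       [  0.        , 509.72464592, 209.12725192],
       [  0.        ,   0.        ,   1.        ]]), 'R': array([[-0.01130429, -0.99952891, -0.02853364],
       [-0.99782108,  0.01313077, -0.06465812],
       [ 0.06500233,  0.02774055, -0.99749945]]), 't': array([0.14035279, 0.53555666, 0.89364852])}
scene {'camera_matrix': array([[428.54509273,   0.        , 281.44596102],
       [  0.        , 428.54509273, 205.38370787],
       [  0.        ,   0.        ,   1.        ]]), 'R': array([[-0.68776375,  0.72581432,  0.01321363],
       [ 0.57695899,  0.55757785, -0.59684609],
       [-0.44056706, -0.40286539, -0.80224693]]), 't': array([ 0.28581289, -0.36887681,  1.25825815])}
```

View pics/top0.png

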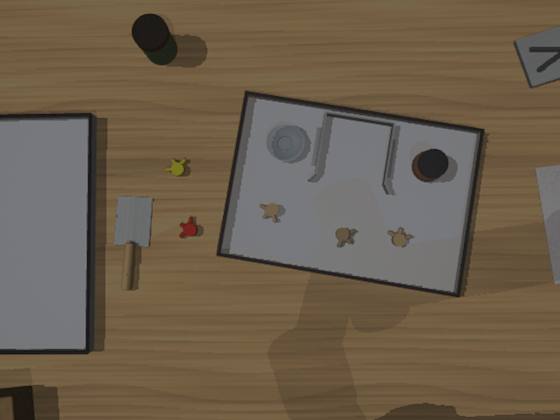

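View pics/scene0.png

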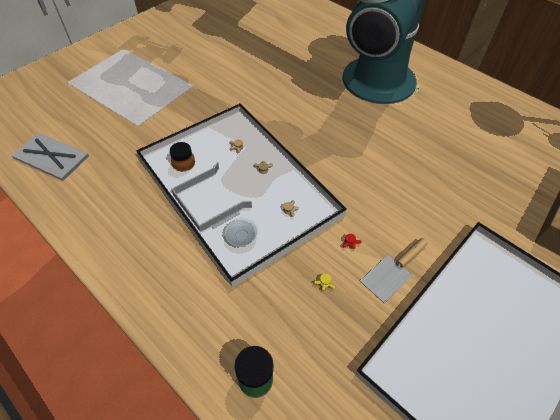

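The top view shows the white tray with rim corners near (248,93), (483,130), (460,296) and (219,255). The bay is at top centre with its mouth facing down, the dish at (288,143) and the jar at (430,165). The candidates are tan at (271,211), (344,236) and (400,238), red at (190,229) and yellow at (177,168). The three tan ones in the tray fit; red and yellow are excluded by their colour and they lie outside the tray.

```bash
cat > h.py <<'E'
from bench import *
import cv2, numpy as np
def cast(n,px,z):
    c=calibration(n);K,R,t=c["camera_matrix"],c["R"],c["t"]
    d=R.T@np.linalg.inv(K)@np.array([px[0],px[1],1.]);o=-R.T@t
    return o+d*(z-o[2])/d[2]
def proj(n,X):
    c=calibration(n);p=c["camera_matrix"]@(c["R"]@np.asarray(X)+c["t"]);return p[:2]/p[2]
def tan(n,im,poly,dim=False):
    hsv=cv2.cvtColor(im,cv2.COLOR_BGR2HSV)
    m=cv2.inRange(hsv,(5,70,50),(25,200,255))
    r=np.zeros_like(m);cv2.fillPoly(r,[np.int32(poly)],255)
    m=cv2.morphologyEx(m&r,cv2.MORPH_OPEN,np.ones((2,2)))
    out=[]
    for c in cv2.findContours(m,cv2.RETR_EXTERNAL,cv2.CHAIN_APPROX_NONE)[0]:
        if cv2.contourArea(c)<40: continue
        q=np.zeros_like(m);cv2.drawContours(q,[c],-1,255,-1)
        D=cv2.distanceTransform(q,cv2.DIST_L2,5);w=np.argwhere(D>=D.max()*.8).mean(0)[::-1]
        out.append((w,cv2.contourArea(c)))
    return out
E
cat > m.py <<'E'
from h import *
im=cv2.imread("pics/top0.png")
# tray rim: dark mask, largest quad
g=cv2.cvtColor(im,cv2.COLOR_BGR2GRAY)
roi=np.zeros_like(g);roi[80:310,205:500]=255
m=((g<45)*255).astype(np.uint8)&roi
cs=cv2.findContours(m,cv2.RETR_EXTERNAL,cv2.CHAIN_APPROX_NONE)[0]
c=max(cs,key=lambda c:cv2.minAreaRect(c)[1][0]*cv2.minAreaRect(c)[1][1])
h=cv2.convexHull(c);q=cv2.approxPolyDP(h,8,True)[:,0]
print(q.tolist())
W=np.array([cast("top",p,.030)for p in q])[:,:2];print(W.round(4))
r=cv2.minAreaRect(np.float32(W*1000));print(r)
for w,a in tan("top",im,[[240,110],[480,135],[455,285],[225,250]]):
    print(w.round(1),a,cast("top",w,.022).round(4))
big=cv2.resize(im[85:305,210:490],None,fx=2.8,fy=2.7,interpolation=cv2.INTER_CUBIC)
cv2.imwrite("pics/crop0.png",cv2.convertScaleAbs(big,alpha=1.5))
E
python3 m.py
```

```text
[[245, 92], [483, 129], [459, 296], [218, 255]]
[[ 0.7484  0.1816]
 [ 0.6736 -0.2393]
 [ 0.3814 -0.1872]
 [ 0.4567  0.2316]]
((564.927001953125, -2.8965301513671875), (427.5026550292969, 296.728759765625), 79.91173553466797)
[399.6 239.8] 179.0 [ 0.4799 -0.0894  0.022 ]
[343.5 235.3] 161.5 [0.4889 0.0093 0.022 ]
[272.2 210.9] 160.0 [0.534  0.1351 0.022 ]
[416.5 168.9] 138.0 [ 0.6056 -0.1226  0.022 ]
```

View pics/crop0.png

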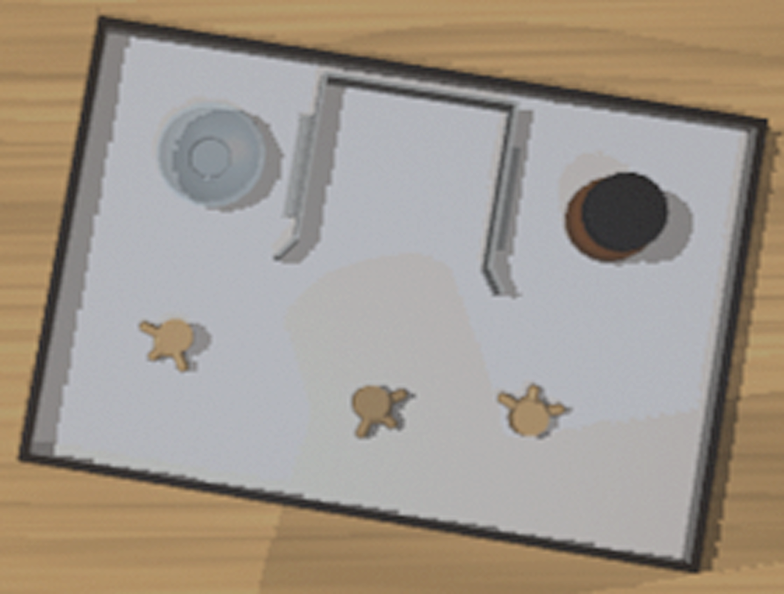

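The crop confirms three plain tan vertebrae with three spines each, the only ones in the tray. The bay's back corners are near crop (327,80) and (520,105), its lip tips near (277,258) and (497,295).

```bash
cat >> h.py <<'E'
C=np.array([.5649,-.0029]);YAW=-.176
A=np.array([[np.cos(YAW),-np.sin(YAW)],[np.sin(YAW),np.cos(YAW)]])  # tray->world
def totray(X): return A.T@(np.asarray(X)[:2]-C)
def tip():
    s=state();R=s["ee_rot"];p=s["tcp_pos"]+R[:,0]*bot.finger_overhang
    y=A.T@R[:2,1];return s,totray(p)*1e3,p[2]*1e3,np.degrees(np.arctan2(y[1],y[0]))
def go(x,y,z,head):
    "row (deg/mm) to bring the fingertips to tray x,y, world z (mm), tool y heading head (deg)"
    s,p,pz,h=tip();R=s["ee_rot"]
    # wanted rotation: x down, y heading
    a=np.radians(head)+YAW;Y=np.array([np.cos(a),np.sin(a),0]);X=np.array([0,0,-1.]);W=np.stack([X,Y,np.cross(X,Y)],1)
    w=cv2.Rodrigues(R.T@W)[0].ravel()
    P=np.append(A@(np.array([x,y])/1e3)+C,z/1e3)-W[:,0]*bot.finger_overhang
    print("go",(x,y,z,head),"w",w.round(3),"t",(R.T@(P-s["tcp_pos"])*1e3).round(1))
def stat():
    s,p,pz,h=tip();print("t",round(s["clock"],2),"tip",p.round(1),"z",round(pz,1),"head",round(h,1),"gap",round(s["finger_gap"]*1e3,1),"F",s["contact_force"].round(1))
def verts(save=None):
    im=snapshot("top")
    if save: cv2.imwrite(save,im)
    for w,a in tan("top",im,[[240,110],[480,135],[455,285],[225,250]]): print(" vert?",w.round(0),a,(totray(cast("top",w,.022))*1e3).round(0))
E
python3 - <<'E'
from h import *
for n,p,z in[("backL",(326.8,114.6),.03),("backR",(395.7,123.9),.03),("lipL",(308.9,180.5),.03),("lipR",(387.5,194.3),.03),("dish",(285,142),.02),("jarlid",(433,163.5),.058),("v1",(272.2,210.9),.022),("v2",(343.5,235.3),.022),("v3",(399.6,239.8),.022)]:
    print(n,(totray(cast("top",p,z))*1e3).round(0))
stat();go(-120,0,120,0);go(-112,0,13,0)
E
```

```text
backL [131.  62.]
backR [133. -61.]
lipL [ 9. 75.]
lipR [  7. -66.]
dish [ 72. 128.]
jarlid [  68. -129.]
v1 [-55. 131.]
v2 [-77.  -1.]
v3 [ -69. -100.]
t 0.1 tip [-226.4 -684. ] z 237.5 head 29.3 gap 87.9 F [ 0.6 -0.4  0.3]
go (-120, 0, 120, 0) w [ 0.512 -0.002  0.   ] t [ 118.6  427.8 -544.4]
go (-112, 0, 13, 0) w [ 0.512 -0.002  0.   ] t [ 225.6  434.7 -540.2]
```

```bash
python3 -m creep '[[0.512,0,0,119,428,-544,0.8],[0.512,0,0,119,428,-544,0.8],[0.512,0,0,119,428,-544,0.8],[0.512,0,0,119,428,-544,0.8],[0.512,0,0,119,428,-544,0.8],[0.512,0,0,119,428,-544,0.8],[0.512,0,0,119,428,-544,0.8],[0.512,0,0,119,428,-544,0.8],[0.512,0,0,119,428,-544,0.8],[0.512,0,0,119,428,-544,0.8],[0.512,0,0,119,428,-544,0.8],[0.512,0,0,119,428,-544,0.8]]'; python3 - <<'E'
from h import *
stat();go(-115,-1,120,0);go(-115,-1,13,0)
E
```

```text
clock: 1.3
tcp_pos: [0.4142, -0.0759, 0.3028]
ee_rot: [[-0.0, 0.984, -0.176], [0.002, -0.176, -0.984], [-1.0, -0.0, -0.002]]
contact_force: [0.6, -0.6, 0.7]
finger_gap: 0.0179
t 1.3 tip [-135.7  -98. ] z 136.8 head -0.0 gap 17.9 F [ 0.6 -0.6  0.7]
go (-115, -1, 120, 0) w [-0.    -0.002  0.   ] t [ 16.9  20.6 -97.3]
go (-115, -1, 13, 0) w [-0.    -0.002  0.   ] t [123.9  20.6 -97.1]
```

```bash
python3 -m creep '[[0,-0.002,0,17,21,-97,0.8],[0,-0.002,0,17,21,-97,0.8],[0,-0.002,0,17,21,-97,0.8],[0,-0.002,0,50,21,-97,0.8],[0,-0.002,0,80,21,-97,0.8],[0,-0.002,0,105,21,-97,0.8],[0,-0.002,0,118,21,-97,0.8],[0,-0.002,0,124,21,-97,0.8],[0,-0.002,0,124,21,-97,0.8]]'; python3 - <<'E'
from h import *
stat();go(70,0,13,0);cv2.imwrite("pics/wr1.png",snapshot("wrist"))
E
```

```text
clock: 2.2
tcp_pos: [0.4517, 0.0156, 0.1786]
ee_rot: [[-0.002, 0.984, -0.176], [-0.0, -0.176, -0.984], [-1.0, -0.002, 0.001]]
contact_force: [-0.0, -0.0, -0.1]
finger_gap: 0.0179
t 2.2 tip [-115.    -1.7] z 12.6 head -0.1 gap 17.9 F [-0.  -0.  -0.1]
go (70, 0, 13, 0) w [-0.001  0.001  0.002] t [ -0.7 184.7  -1.8]
```

View pics/wr1.png

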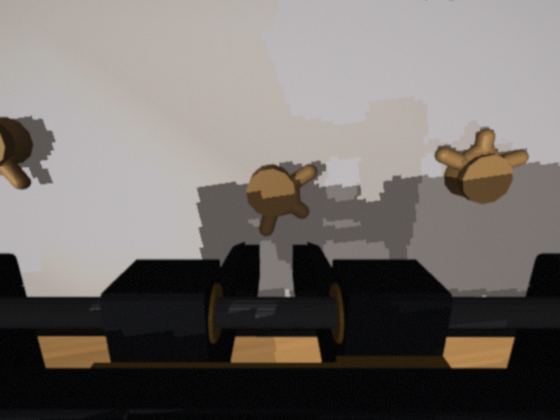

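The wrist view shows the V2 drum at (272,190), centred ahead of the finger gap at (277,260). I'm pushing it straight in.

```bash
python3 -m creep '[[0,0,0,-0.5,10,0,0.8],[0,0,0,-0.5,22,0,0.8],[0,0,0,-0.5,38,0,0.8],[0,0,0,-0.5,54,0,0.8],[0,0,0,-0.5,71,0,0.8],[0,0,0,-0.5,88,-1,0.8],[0,0,0,-0.5,105,-1,0.8],[0,0,0,-0.5,122,-1,0.8],[0,0,0,-0.5,139,-1,0.8],[0,0,0,-0.5,156,-2,0.8],[0,0,0,-0.5,170,-2,0.8],[0,0,0,-0.5,178,-2,0.8]]'; python3 - <<'E'
from h import *
stat();go(75,0,13,0);cv2.imwrite("pics/wr2.png",snapshot("wrist"))
E
```

```text
clock: 3.45
tcp_pos: [0.6303, -0.0141, 0.181]
ee_rot: [[0.003, 0.984, -0.176], [-0.001, -0.176, -0.984], [-1.0, 0.003, -0.0]]
contact_force: [-0.7, 0.1, -0.3]
finger_gap: 0.0176
t 3.45 tip [66.9  0.4] z 15.0 head -0.1 gap 17.6 F [-0.7  0.1 -0.3]
go (75, 0, 13, 0) w [-0.001 -0.    -0.003] t [2.  8.6 0.4]
```

View pics/wr2.png

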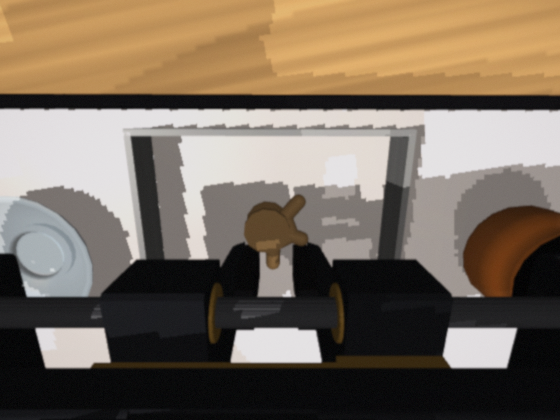

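The wrist view shows V2 at (268,228), well past the mouth between both fences, with one spine in the gap. I'll nudge it 14 mm deeper, then back off and rise.

```bash
python3 -m creep '[[0,0,0,2,7,0,0.8],[0,0,0,2,14,0,0.8],[0,0,0,2,14,0,0.8],[0,0,0,1,6,0,0.8],[0,0,0,1,-10,0,0.8],[0,0,0,1,-30,0,0.8],[0,0,0,-20,-45,0,0.8],[0,0,0,-60,-65,0,0.8],[0,0,0,-65,-105,0,0.8],[0,0,0,-65,-125,0,0.8],[0,0,0,-65,-125,0,0.8]]'; python3 - <<'E'
from h import *
stat();verts();print(state()["q"].round(2));go(-55,172,80,-90);go(-55,172,80,90)
E
```

```text
clock: 4.6
tcp_pos: [0.5039, 0.0084, 0.2452]
ee_rot: [[0.002, 0.984, -0.176], [-0.0, -0.176, -0.984], [-1.0, 0.002, 0.0]]
contact_force: [0.3, 0.2, 0.5]
finger_gap: 0.0177
t 4.6 tip [-61.7   0.4] z 79.2 head -0.0 gap 17.7 F [0.3 0.2 0.5]
 vert? [272. 211.] 161.0 [-55. 130.]
 vert? [416. 168.] 94.5 [  63. -110.]
 vert? [357. 137.] 167.5 [101.   2.]
[-0.03  0.1   2.11 -0.    0.92  1.71]
go (-55, 172, 80, -90) w [ 1.57  -0.003 -0.003] t [  -0.5    5.  -171.5]
go (-55, 172, 80, 90) w [-1.571  0.003 -0.003] t [  -0.5    5.  -171.5]
```

V2 is at tray (101, 2), in the bay. For V1 the wrist has to turn to heading +90 because of joint 6's limit, and I'll push with the tool's -y side.

```bash
python3 -m creep '[[-0.14,0,0,0,0,-20,0.8],[-0.28,0,0,0,0,-50,0.8],[-0.42,0,0,0,0,-80,0.8],[-0.56,0,0,0,0,-110,0.8],[-0.7,0,0,0,5,-140,0.8],[-0.84,0,0,0,5,-171,0.8],[-0.98,0,0,0,5,-171,0.8],[-1.12,0,0,0,5,-171,0.8],[-1.26,0,0,0,5,-171,0.8],[-1.4,0,0,0,5,-171,0.8],[-1.54,0,0,0,5,-171,0.8],[-1.571,0,0,0,5,-171,0.8]]'; python3 - <<'E'
from h import *
stat();print(state()["q"].round(2));go(-55,172,13,90);go(-55,22,13,90)
E
```

```text
clock: 5.85
tcp_pos: [0.5417, 0.1758, 0.2451]
ee_rot: [[0.004, 0.172, 0.985], [-0.001, 0.985, -0.172], [-1.0, 0.0, 0.004]]
contact_force: [0.9, 0.8, 0.2]
finger_gap: 0.0179
t 5.85 tip [-53.5 171.8] z 79.1 head 90.2 gap 17.9 F [0.9 0.8 0.2]
[ 0.27  0.22  1.98 -0.    0.94  0.44]
go (-55, 172, 13, 90) w [ 0.003  0.004 -0.   ] t [66.1  0.2 -1.1]
go (-55, 22, 13, 90) w [ 0.003  0.004 -0.   ] t [  66.  -149.8   -1.6]
```

```bash
python3 -m creep '[[0,0.004,0,30,0,-1,0.8],[0,0.004,0,55,0,-1,0.8],[0,0.004,0,66,0,-1,0.8],[0,0.004,0,66,0,-1,0.8],[0,0.004,0,66,-8,-1,0.8],[0,0.004,0,66,-18,-1,0.8],[0,0.004,0,66,-30,-1,0.8],[0,0.004,0,66,-42,-1,0.8],[0,0.004,0,66,-54,-1,0.8],[0,0.004,0,66,-66,-1,0.8],[0,0.004,0,66,-76,-1,0.8],[0,0.004,0,66,-80,-1,0.8]]'; python3 - <<'E'
from h import *
stat();go(-55,20,13,90);verts();cv2.imwrite("pics/wr3.png",snapshot("wrist"))
E
```

```text
clock: 7.05
tcp_pos: [0.5269, 0.0958, 0.179]
ee_rot: [[-0.0, 0.173, 0.985], [-0.0, 0.985, -0.173], [-1.0, -0.0, -0.0]]
contact_force: [0.0, -0.2, 0.5]
finger_gap: 0.0175
t 7.05 tip [-54.7  90.5] z 13.0 head 90.1 gap 17.5 F [ 0.  -0.2  0.5]
go (-55, 20, 13, 90) w [ 0.002 -0.     0.   ] t [  0.1 -70.5  -0.4]
 vert? [400. 240.] 159.0 [ -69. -100.]
 vert? [417. 170.] 149.0 [  58. -113.]
 vert? [357. 137.] 167.5 [101.   2.]
```

View pics/wr3.png

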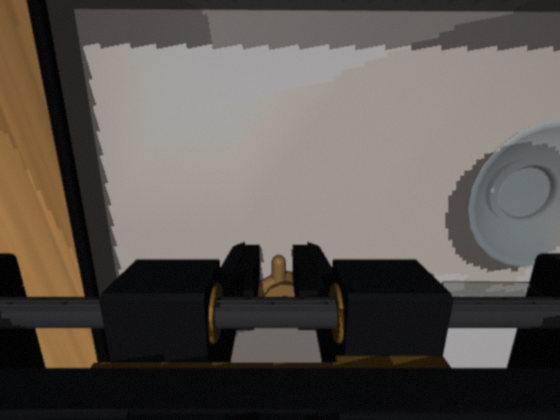

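The wrist view shows V1's drum under the fingers at (278,290), centred in the notch with a spine in the gap. I'm continuing the sweep to y≈0.

```bash
python3 -m creep '[[0,0,0,0,-6,0,0.8],[0,0,0,0,-16,0,0.8],[0,0,0,0,-28,0,0.8],[0,0,0,0,-40,0,0.8],[0,0,0,0,-52,0,0.8],[0,0,0,0,-62,0,0.8],[0,0,0,0,-68,0,0.8],[0,0,0,0,-70,0,0.8],[0,0,0,0,-66,0,0.8],[0,0,0,0,-50,0,0.8],[0,0,0,-10,-30,0,0.8],[0,0,0,-60,-20,0,0.8]]'; python3 - <<'E'
from h import *
stat();go(-100,0,60,0);go(-55,20,60,90);verts()
E
```

```text
clock: 8.35
tcp_pos: [0.5206, 0.0777, 0.2332]
ee_rot: [[-0.012, 0.172, 0.985], [-0.001, 0.985, -0.172], [-1.0, -0.003, -0.012]]
contact_force: [-0.5, -0.3, -0.6]
finger_gap: 0.0176
t 8.35 tip [-59.7  71.1] z 67.3 head 90.2 gap 17.6 F [-0.5 -0.3 -0.6]
go (-100, 0, 60, 0) w [ 1.574 -0.007  0.011] t [  7.9 -71.5 -42.4]
go (-55, 20, 60, 90) w [ 0.003 -0.012  0.003] t [  7.4 -51.6   2.7]
 vert? [399. 240.] 164.0 [-69. -99.]
 vert? [418. 171.] 153.0 [  58. -113.]
 vert? [357. 137.] 167.5 [101.   2.]
```

```bash
python3 -m creep '[[0.14,0,0,6,-15,-20,0.8],[0.28,0,0,6,-35,-48,0.8],[0.42,0,0,6,-60,-50,0.8],[0.56,0,0,6,-72,-50,0.8],[0.7,0,0,6,-72,-50,0.8],[0.84,0,0,6,-72,-50,0.8],[0.98,0,0,6,-72,-50,0.8],[1.12,0,0,6,-72,-50,0.8],[1.26,0,0,6,-72,-50,0.8],[1.4,0,0,6,-72,-50,0.8],[1.54,0,0,6,-72,-50,0.8],[1.571,0,0,6,-72,-50,0.8]]'; cat >>h.py <<'E'
def wverts(save=None):
    im=snapshot("wrist")
    if save: cv2.imwrite(save,im)
    for w,a in tan("wrist",im,[[0,0],[560,0],[560,250],[0,250]]): print(" wvert?",w.round(0),a,(totray(cast("wrist",w,.022))*1e3).round(0))
E
python3 - <<'E'
from h import *
stat();verts();wverts("pics/wr4.png");go(-102,0,13,0)
E
```

```text
clock: 9.6
tcp_pos: [0.4646, 0.0173, 0.2383]
ee_rot: [[0.007, 0.985, -0.175], [0.002, -0.175, -0.985], [-1.0, 0.006, -0.003]]
contact_force: [0.4, -1.0, -0.5]
finger_gap: 0.0177
t 9.6 tip [-101.2    2.8] z 72.3 head 0.0 gap 17.7 F [ 0.4 -1.  -0.5]
 vert? [417. 170.] 150.0 [  59. -112.]
 vert? [357. 137.] 166.5 [101.   2.]
 wvert? [430. 183.] 1492.5 [-67. -99.]
 wvert? [280. 158.] 1416.0 [-51.   2.]
go (-102, 0, 13, 0) w [ 0.004 -0.003 -0.006] t [59.2 -0.1  2.5]
```

View pics/wr4.png

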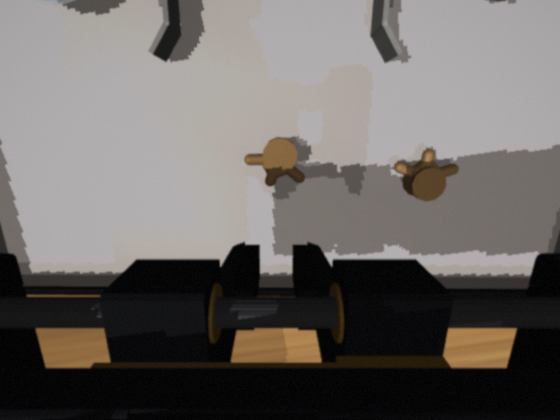

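The wrist view shows V1 at (280,158), tray (-51, 2), dead ahead, with V3 at (430,183). I'll push V1 in slightly left, at heading 10°, leaving room beside V2.

```bash
python3 -m creep '[[-0.12,0,-0.006,0,5,8,0.8],[-0.175,0,-0.006,0,8,8,0.8],[-0.175,0,-0.006,20,8,8,0.8],[-0.175,-0.003,-0.006,40,8,8,0.8],[-0.175,-0.003,-0.006,53,8,8,0.8],[-0.175,-0.003,-0.006,59,8,8,0.8],[-0.175,-0.003,-0.006,59,8,8,0.8]]'; python3 - <<'E'
from h import *
stat();go(-91,-5,13,10);go(47,21,13,10)
E
```

```text
clock: 10.4
tcp_pos: [0.4711, 0.0083, 0.1785]
ee_rot: [[-0.002, 1.0, 0.004], [-0.0, 0.004, -1.0], [-1.0, -0.002, 0.0]]
contact_force: [-0.1, -0.1, -0.6]
finger_gap: 0.0174
t 10.4 tip [-94.5  -5.6] z 12.5 head 10.3 gap 17.4 F [-0.1 -0.1 -0.6]
go (-91, -5, 13, 10) w [0.005 0.    0.002] t [-0.5  3.3  0.2]
go (47, 21, 13, 10) w [0.005 0.    0.002] t [ -0.7 143.7  -0.8]
```

```bash
python3 -m creep '[[0,0,0,-0.5,8,0,0.8],[0,0,0,-0.5,18,0,0.8],[0,0,0,-0.5,30,0,0.8],[0,0,0,-0.5,43,0,0.8],[0,0,0,-0.5,56,0,0.8],[0,0,0,-0.5,69,0,0.8],[0,0,0,-0.5,82,0,0.8],[0,0,0,-0.5,95,0,0.8],[0,0,0,-0.5,108,-1,0.8],[0,0,0,-0.5,121,-1,0.8],[0,0,0,-0.5,130,-1,0.8],[0,0,0,-0.5,134,-1,0.8]]'; python3 - <<'E'
from h import *
stat();go(50,21,13,10);wverts("pics/wr5.png")
E
```

```text
clock: 11.6
tcp_pos: [0.6062, 0.0097, 0.1788]
ee_rot: [[-0.001, 1.0, 0.004], [-0.0, 0.004, -1.0], [-1.0, -0.001, 0.0]]
contact_force: [0.4, 0.8, -0.2]
finger_gap: 0.0176
t 11.6 tip [38.3 19.6] z 12.8 head 10.3 gap 17.6 F [ 0.4  0.8 -0.2]
go (50, 21, 13, 10) w [0.005 0.    0.001] t [-0.2 11.6  0.8]
 wvert? [544. 221.] 842.0 [  88. -102.]
 wvert? [277. 213.] 2625.5 [69. 25.]
 wvert? [336. 147.] 3101.5 [104.   5.]
 wvert? [537.   4.] 11447.5 [173. -61.]
```

View pics/wr5.png

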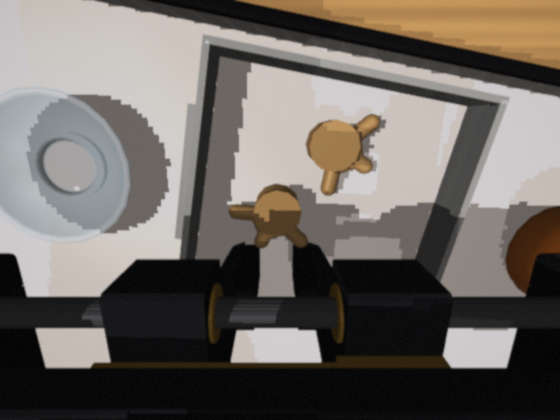

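The wrist view shows V1 at (277,213) and V2 at (336,147), both inside the fences. I'll push another 12 mm, back out and rise, then turn for V3.

```bash
python3 -m creep '[[0,0,0,0,6,0,0.8],[0,0,0,0,12,0,0.8],[0,0,0,0,12,0,0.8],[0,0,0,0,4,0,0.8],[0,0,0,0,-12,0,0.8],[0,0,0,0,-32,0,0.8],[0,0,0,-25,-45,0,0.8],[0,0,0,-60,-65,0,0.8],[0,0,0,-65,-105,0,0.8],[0,0,0,-65,-125,0,0.8],[0,0,0,-65,-125,0,0.8]]'; python3 - <<'E'
from h import *
stat();verts();go(-68,-140,80,90)
E
```

```text
clock: 12.75
tcp_pos: [0.4779, 0.0094, 0.2435]
ee_rot: [[-0.003, 1.0, 0.004], [-0.0, 0.004, -1.0], [-1.0, -0.003, 0.0]]
contact_force: [0.3, -0.5, 0.3]
finger_gap: 0.018
t 12.75 tip [-88.3  -3.3] z 77.5 head 10.3 gap 18.0 F [ 0.3 -0.5  0.3]
 vert? [417. 170.] 149.5 [  59. -113.]
 vert? [342. 147.] 159.0 [78. 26.]
 vert? [357. 137.] 167.5 [101.   2.]
go (-68, -140, 80, 90) w [-1.391e+00 -0.000e+00  1.000e-03] t [ -2.1  -6.7 138.2]
```

```bash
python3 -m creep '[[-0.14,0,0,-2,0,20,0.8],[-0.28,0,0,-2,0,50,0.8],[-0.42,0,0,-2,-6,80,0.8],[-0.56,0,0,-2,-6,110,0.8],[-0.7,0,0,-2,-6,138,0.8],[-0.84,0,0,-2,-6,138,0.8],[-0.98,0,0,-2,-6,138,0.8],[-1.12,0,0,-2,-6,138,0.8],[-1.26,0,0,-2,-6,138,0.8],[-1.39,0,0,-2,-6,138,0.8],[-1.39,0,0,-2,-6,138,0.8]]'; python3 - <<'E'
from h import *
stat();wverts();verts();go(-68,-140,13,90);go(-68,-38,13,90)
E
```

```text
clock: 13.9
tcp_pos: [0.4751, -0.129, 0.2458]
ee_rot: [[-0.001, 0.176, 0.984], [-0.001, 0.984, -0.176], [-1.0, -0.001, -0.0]]
contact_force: [0.3, -1.3, 0.7]
finger_gap: 0.0177
t 13.9 tip [ -66.4 -140. ] z 79.8 head 89.9 gap 17.7 F [ 0.3 -1.3  0.7]
 wvert? [485. 180.] 198.0 [  80. -107.]
 wvert? [275. 168.] 1360.0 [-66. -98.]
 wvert? [558.   2.] 144.0 [103.   1.]
 wvert? [529.   2.] 560.0 [85.  0.]
 wvert? [12. 76.] 36457.5 [-231.  -38.]
 vert? [400. 240.] 176.5 [ -68. -100.]
 vert? [416. 169.] 150.0 [  61. -111.]
 vert? [342. 148.] 163.5 [78. 25.]
 vert? [357. 137.] 164.0 [101.   2.]
go (-68, -140, 13, 90) w [-0.004 -0.001  0.001] t [66.8 -0.1 -1.3]
go (-68, -38, 13, 90) w [-0.004 -0.001  0.001] t [ 66.7 101.9  -1.8]
```

```bash
python3 -m creep '[[0,0,0,30,0,-1,0.8],[0,0,0,55,0,-1,0.8],[0,0,0,66,0,-1,0.8],[0,0,0,66,0,-1,0.8],[0,0,0,66,8,-1,0.8],[0,0,0,66,18,-1,0.8],[0,0,0,66,30,-1,0.8],[0,0,0,66,42,-1,0.8],[0,0,0,66,54,-1,0.8],[0,0,0,66,66,-1,0.8],[0,0,0,66,78,-1,0.8],[0,0,0,66,86,-1,0.8]]' && python3 - <<'E'
from h import *
stat();wverts();go(-68,-35,13,90)
E
```

```text
clock: 15.2
tcp_pos: [0.4894, -0.0429, 0.1797]
ee_rot: [[-0.001, 0.179, 0.984], [-0.0, 0.984, -0.179], [-1.0, -0.001, -0.001]]
contact_force: [-0.3, -1.0, -0.4]
finger_gap: 0.0175
t 15.2 tip [-67.5 -52.7] z 13.7 head 89.8 gap 17.5 F [-0.3 -1.  -0.4]
 wvert? [255. 226.] 2779.5 [-76. -28.]
 wvert? [559. 135.] 55.5 [61. 15.]
 wvert? [  7. 141.] 20310.0 [-188.   13.]
go (-68, -35, 13, 90) w [-0.003 -0.001  0.   ] t [ 0.7 17.1 -0.7]
```

```bash
python3 -m creep '[[0,0,0,0,6,0,0.8],[0,0,0,0,6,0,0.8],[0,0,0,0,-10,0,0.8],[0,0,0,-10,-30,0,0.8],[0,0,0,-60,-40,0,0.8],[0.1,0,0,-66,-40,-20,0.8],[0.24,0,0,-66,-40,-45,0.8],[0.38,0,0,-66,-40,-45,0.8],[0.52,0,0,-66,-40,-45,0.8],[0.66,0,0,-66,-40,-45,0.8],[0.8,0,0,-66,-40,-45,0.8],[0.94,0,0,-66,-40,-45,0.8]]' && python3 - <<'E'
from h import *
stat();verts();wverts();go(-118,-22,80,0)
E
```

```text
clock: 16.45
tcp_pos: [0.4379, -0.074, 0.2457]
ee_rot: [[-0.001, 0.903, 0.43], [-0.0, 0.43, -0.903], [-1.0, -0.001, -0.0]]
contact_force: [-0.5, 0.3, 0.2]
finger_gap: 0.0174
t 16.45 tip [-112.7  -92.3] z 79.7 head 35.6 gap 17.4 F [-0.5  0.3  0.2]
 vert? [356. 238.] 165.0 [-78. -24.]
 vert? [417. 170.] 150.0 [  58. -113.]
 vert? [342. 147.] 159.0 [78. 26.]
 vert? [357. 137.] 166.0 [101.   2.]
 wvert? [553. 215.] 4186.0 [  11. -248.]
 wvert? [ 15. 192.] 15231.5 [-199.   72.]
 wvert? [222. 127.] 1524.5 [-77. -22.]
 wvert? [460.   6.] 41.0 [ 64. -99.]
go (-118, -22, 80, 0) w [ 0.626 -0.     0.001] t [ -0.3  36.7 -60.1]
```

```bash
python3 -m creep '[[0.14,0,0,0,37,-60,0.8],[0.28,0,0,0,37,-60,0.8],[0.42,0,0,0,37,-60,0.8],[0.56,0,0,0,37,-60,0.8],[0.626,0,0,0,37,-60,0.8],[0.626,0,0,0,37,-60,0.8],[0.626,0,0,30,37,-60,0.8],[0.626,0,0,55,37,-60,0.8],[0.626,0,0,66,37,-60,0.8],[0.626,0,0,66,37,-60,0.8]]' && python3 - <<'E'
from h import *
stat();wverts();go(48,-22,13,0)
E
```

```text
clock: 17.55
tcp_pos: [0.444, -0.004, 0.1781]
ee_rot: [[-0.005, 0.985, -0.173], [0.0, -0.173, -0.985], [-1.0, -0.005, 0.001]]
contact_force: [-0.3, -0.1, 0.1]
finger_gap: 0.0176
t 17.55 tip [-119.6  -22.3] z 12.1 head 0.1 gap 17.6 F [-0.3 -0.1  0.1]
 wvert? [278. 187.] 3078.5 [-75. -22.]
go (48, -22, 13, 0) w [0.002 0.    0.003] t [ -0.2 166.    0.2]
```

```bash
python3 -m creep '[[0,0,0,-1,12,0,0.8],[0,0,0,-1,24,0,0.8],[0,0,0,-1,38,0,0.8],[0,0,0,-1,52,0,0.8],[0,0,0,-1,66,0,0.8],[0,0,0,-1,80,0,0.8],[0,0,0,-1,95,0,0.8],[0,0,0,-1,110,0,0.8],[0,0,0,-1,125,0,0.8],[0,0,0,-1,140,0,0.8],[0,0,0,-1,152,0,0.8],[0,0,0,-1,158,0,0.8]]' && python3 - <<'E'
from h import *
stat();wverts();go(50,-22,13,0)
E
```

```text
clock: 18.8
tcp_pos: [0.6019, -0.0317, 0.1798]
ee_rot: [[-0.002, 0.985, -0.173], [-0.0, -0.173, -0.985], [-1.0, -0.002, 0.0]]
contact_force: [0.6, -0.2, -0.6]
finger_gap: 0.0174
t 18.8 tip [ 41.1 -22. ] z 13.8 head 0.1 gap 17.4 F [ 0.6 -0.2 -0.6]
 wvert? [274. 230.] 2479.0 [ 63. -20.]
 wvert? [178. 192.] 2874.5 [82. 26.]
 wvert? [451. 189.] 1710.0 [  83. -103.]
 wvert? [222. 145.] 3248.5 [104.   4.]
 wvert? [317.   2.] 14030.0 [160. -37.]
go (50, -22, 13, 0) w [0.002 0.    0.001] t [0.9 8.3 0.2]
```

V3 is at about (61,-21). One more short push, then I'll withdraw, rise clear and check.

```bash
python3 -m creep '[[0,0,0,0,5,0,0.8],[0,0,0,0,10,0,0.8],[0,0,0,0,10,0,0.8],[0,0,0,0,0,0,0.8],[0,0,0,0,-20,0,0.8],[0,0,0,-20,-45,0,0.8],[0,0,0,-60,-65,0,0.8],[0,0,0,-100,-100,0,0.8],[0,0,0,-110,-130,0,0.8],[0,0,0,-110,-130,0,0.8],[0,0,0,-110,-130,0,0.8]]' && python3 - <<'E'
from h import *
stat();verts("pics/topend.png")
for n,p,z in[("v exp bay",(0,0),0)]: pass
a=cv2.imread("pics/top0.png");b=cv2.imread("pics/topend.png")
d=cv2.absdiff(a,b).max(2);print("dish diff",d[125:160,268:305].mean(),"jar",d[148:180,413:448].mean(),"spat",d[195:290,113:153].mean())
cv2.imwrite("pics/endcrop.png",cv2.resize(b[85:305,110:490],(760,440)))
E
```

```text
clock: 19.95
tcp_pos: [0.4732, -0.0089, 0.2904]
ee_rot: [[0.0, 0.985, -0.173], [-0.0, -0.173, -0.985], [-1.0, 0.0, 0.0]]
contact_force: [-0.0, -0.0, 0.1]
finger_gap: 0.0174
t 19.95 tip [-89.2 -22. ] z 124.4 head 0.1 gap 17.4 F [-0.  -0.   0.1]
 vert? [417. 170.] 149.0 [  59. -112.]
 vert? [368. 156.] 172.5 [ 69. -22.]
 vert? [342. 147.] 159.5 [78. 26.]
 vert? [357. 137.] 166.5 [101.   2.]
dish diff 12.976833976833976 jar 6.385714285714286 spat 14.533947368421053
```

View pics/endcrop.png

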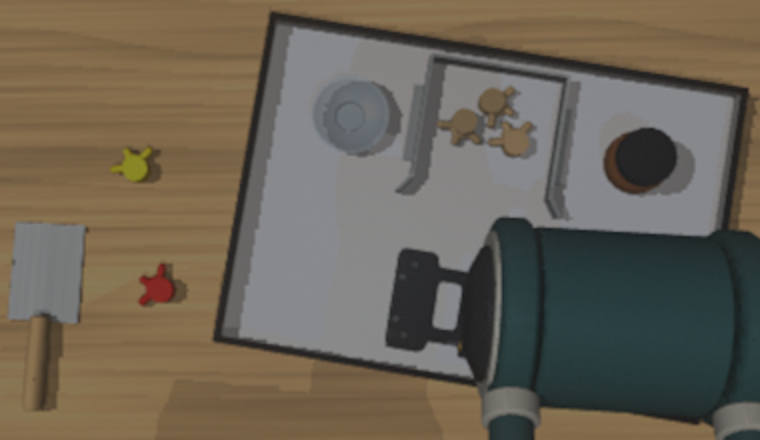

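The final view shows all three vertebrae between the fences at crop (493,102), (463,125) and (515,140). Dish, jar and spatula are where they were, and the arm is clear of everything.

```bash
python3 -c "
from bench import *
print(bot.hand_in())"
```

```text
the job is handed in; nothing more can be done
None
```

I swept all three tan vertebrae into the collecting bay along the tray floor and handed the job in at about 20 s of the 72 s allowed. No verdict was reported.

- **Sweep:** I used the nearly closed fingertips as a notch. The middle vertebra went straight in. The left and right ones were first swept sideways to the mouth, then pushed in.
- **Final positions:** The last top-camera check put the three middles at about (-1, -22), (8, 26) and (31, 2) mm in the bay frame. The limits are x from -32 to 66 mm and y within ±60 mm, so all are well inside.
- **Bystanders and robot:** By eye, the jar, dish and spatula stood where they started. The fingers were clear, about 124 mm above the table, with no contact force.
- **Check that did not settle it:** The picture-difference check on the bystanders was inconclusive. It gave mean differences of 6 to 15 grey levels, which I put down to the moved arm shadow and lighting. The fixed-place claim therefore rests on the dish's pixel centre, which agreed within about 1 px, and on the final view.
- **False hit:** My tan mask also kept marking the amber jar as a vertebra near tray (59, -112). I ignored it.

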